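Flip the status paddle of the occupied sample station

TASK

Two status stations for microscope samples stand on the lab bench; one of them has a specimen in its round nest. Flip that station's hinged paddle right over on its pivot with your fingertips until it lies flat on the far side, towards the specimen, showing its face with the round disc, and then move clear. Only push and press it gently, never pinch it, and leave the specimen, the other station's paddle and everything else on the bench as they are.

Things in the scene. Friction and masses are not known exactly. Their poses are not given: they have to be found in the camera images.
- station_a: Fixed status station that HOLDS the specimen (the two are otherwise alike and may change places). Aluminium base 172 x 84 x 8 mm, x = -35 to +137 mm. Origin on the table below the paddle's pivot; x runs level from the pivot towards the nest (away from the robot, yaw within 0.3 rad), y along the pivot line. Round aluminium nest at x = 105 mm, outer diameter 55, rim 18 mm above the table.
- station_a_pivot (a point): Point on the pivot axis, midway between the cheeks, 85 mm above the table. The two cheeks (20 long in station x, outer faces at y = +-40, inner at +-34 mm) rise to 93 mm above the table; between them, stop ledges at x = +-19 mm (7 mm long), 81.5 mm high, just below the level paddle.
- flag_a_bar (a point): Centre of the round bar at the paddle's free end, 60 mm from the pivot: diameter 10, length 72 mm, parallel to the pivot line; open space under it down to the table. Paddle: aluminium plate 60 wide, 5 thick (pivot axis in its mid-plane), from 5 to 58 mm off the pivot, 70 g. One face has a dark strip (up at the start), the other a dark round disc (up when flipped).
- flag_a (a joint): Angle of that station's paddle. 0 = level, towards the robot (station -x); pi/2 = upright; pi = level on the far side, towards the nest; stops at 0 and pi. Friction hinge: it stays wherever it is left (friction 0.05 N m, weight about 0.025 N m; 1 to 2 N at the bar moves it), so push it all the way down; a push aimed at the pivot only jams it. Starts between 0 and 0.2.
- station_b: Fixed status station with the EMPTY nest (the two are otherwise alike and may change places). Aluminium base 172 x 84 x 8 mm, x = -35 to +137 mm. Origin on the table below the paddle's pivot; x runs level from the pivot towards the nest (away from the robot, yaw within 0.3 rad), y along the pivot line. Round aluminium nest at x = 105 mm, outer diameter 55, rim 18 mm above the table.
- flag_b_bar (a point): Same bar on the paddle of the station with the empty nest; to be left alone.
- flag_b (a joint): Angle of the paddle at the empty station, as flag_a; to be left alone.
- specimen: Loose black resin puck with a metal inlay, diameter 40, height 24 mm, about 50 g; stands in the nest of station_a with its top 34 mm above the table. Origin at the centre of its underside.
- spare: A second loose puck of the same size standing on the table between the stations, on the robot's side; origin at the centre of its underside. To be left alone.
- bottle: Loose white bottle, diameter 52, height 120 mm, standing on the table to the right; origin at the centre of its underside. To be left alone.
- jar: Loose amber jar, diameter 60, height 60 mm, standing on the table to the left; origin at the centre of its underside. To be left alone.
Not all that is in view belongs to the job. Leave any blue or pink look-alike of the station_a alone.

How it is judged:
By the outcome, as a careful person would: the job done as asked, in the order asked, and still so for the second after the job is handed in, with the robot touching nothing.
It also fails if it takes over 51 s, if anything falls off the work surface, if the arm or the gripper's body presses on something with over 40 N, if the wrist force passes 120 N, or if a joint passes its speed limit or range.

ROBOT

A 6-joint arm with a two-finger parallel gripper is mounted at the origin on the work surface. World frame = base frame: x ahead of the robot, y to its left, z up, the work surface at z = 0. Lengths are in m, angles in rad, forces in N, time in s.
With the tool pointing down it reaches from about 0.375 to 0.9 m from the base axis. Payload 3.1 kg.
Tool frame: the origin (TCP) lies between the finger pads; the fingertips stand robot.tip_extent ahead of it and the grasp point (between the pads) lies 3 mm ahead of it (robot.tip_extent is the distance from the TCP to the fingertips, in m); z points along the fingers, x is the direction in which the jaws open and shut, and the axes are right-handed (so a half turn about z gives the same grasp; the last joint's range is limited). The gripper opens to 87 mm and grips with 3 to 60 N. Pads are 19 mm wide; open, the fingers measure 117 mm over their backs; the gripper's body (75 mm by 190 mm) begins 51 mm behind the grasp point.
Start: joints at [1.153, 0.527, 1.433, -0, 1.181, -0.178], TCP at [0.148, 0.607, 0.245] pointing down, gripper open.
Joint ranges: [-3.08, 3.08], [-0.75, 2.2], [0.22, 2.44], [-1.43, 4.57], [0, 2.65], [-2.85, 2.85]. Speed limits (rad/s): [2.79, 2.79, 3.14, 3.14, 3.14, 3.14].

INTERFACE

Orientations are given as a unit quaternion [x, y, z, w].
In Python, from rig import robot, cams gives the robot as it stands.
- The arm moves only by the tool carry_out, never from a script. Its argument "steps" is a list of rows, each a list of 3 entries, a list of its own where there are three numbers: the shift along the world's x, y, z in cm, then the turn about the world's z in degrees, then the closure, from 0 (fully open) to 1 (shut). In form: [[[dx, dy, dz], spin, fingers], ...]. A call has 1 to 10 rows; each row shifts and turns the pose as measured when the row begins; what a row does not reach is not made up. A row lasts 1/10 s, in which the tool goes at most 50 mm and 8.59 degrees, less where a joint would pass 70% of its speed; a pose out of reach is approached as far as the arm can. A call with a gripper value outside its range is refused whole. The fingers move at their own pace and stop on an object; "squeeze" is the grip in N (left out, the last holds). Time passes only in rows, so rows that do not move let the fingers close. It gives the time, the measured TCP pose, the force and the opening at its end, in the units of the state.
- robot.get_obs(): the state, without advancing time (a new reading comes with each control period).
- cams.camera(name): name is "scene" or "top" or "wrist"; returns a dict with "pixels" (400x640x3 uint8, red, green, blue), "fx", "fy", "cx", "cy" (pixels), "eye" and "rotation" of the camera in the world. Camera axes: x right, y up, looking along -z (the intrinsics and any distortion apply to the point x, -y, -z); pixel columns grow to the right and rows downward; lengths in m; the calibration is good to about 2 mm. A picture is of the moment at which its call begins. There is no depth.
- robot.hand_in(): hands the job in, once; it reports no verdict.
The state is a dict: "time": time; "q": joint angles; "joint_velocities": joint speeds; "joint_torque": joint torques, N m; "position": TCP position; "tool_rot": TCP orientation; "ft_force": force on the tool from outside, world axes, zero at the start; "moment": the same for the moment, N m; "grip_width": finger opening in m.
Only numpy, scipy, OpenCV 4.12 (cv2) and the standard library are available. Lean on these libraries where they do the work, as an engineer would, in place of code of your own. Each camera call takes 0.05 s, during which the arm holds its last target. There are 200 camera calls.

## Working session

There is one attempt and no reset: what is moved stays moved. The work goes in short steps, Python scripts to look and compute and a tool call to move; the robot and the scene stay as the last step left them, time stands still between calls to the robot, and variables do not carry over. Pictures are saved under pics/ and viewed, about 8 in all and at most 12, crops included, and the job is handed in when it is done.

Besides the shell and the picture viewer there is one more tool, called after "Call:" in YAML: its name, and indented under it one key for each argument. carry_out: Moves the arm, as the interface text tells. Its arguments: {"type":"object","properties":{"steps":{"type":"array"},"squeeze":{"type":"number"}},"required":["steps"]}

```bash
ls; mkdir -p pics; python3 - <<'E'
from rig import robot,cams
import cv2,numpy as np
print(robot.tip_extent,robot.get_obs())
for n in("scene","top"):
    c=cams.camera(n);cv2.imwrite(f"pics/{n}0.png",c["pixels"][:,:,::-1])
    print(n,{k:v for k,v in c.items() if k!="pixels"})
E
```

```text
pics
0.022 {'time': 0.0, 'q': array([ 1.15347825e+00,  5.28462104e-01,  1.43390920e+00, -3.16320494e-05,
        1.18142520e+00, -1.78507316e-01]), 'joint_velocities': array([-0.0018088 ,  0.0007874 ,  0.00183421,  0.00166722,  0.00045906,
        0.00083731]), 'joint_torque': array([ 8.19181842e-04, -4.40046608e+01, -1.76593727e+01,  6.35140669e-02,
        5.82178950e-02, -1.37995485e-04]), 'position': array([0.14753782, 0.60661624, 0.24357191]), 'tool_rot': array([ 7.86299594e-01,  6.17844426e-01, -9.66717616e-04,  5.29071306e-04]), 'ft_force': array([-0.94083361,  0.55053526,  0.84876099]), 'moment': array([ 0.03924507, -0.03941099, -0.01386613]), 'grip_width': 0.0870361688287736}
scene {'fx': 366.52445676853245, 'fy': 366.52445676853245, 'cx': 318.77460020593, 'cy': 194.29957404468774, 'eye': array([ 1.16496055, -0.1220001 ,  0.64337822]), 'rotation': array([0.33928238, 0.27346677, 0.56196281, 0.70306557])}
top {'fx': 410.0529692161659, 'fy': 410.0529692161659, 'cx': 319.6029996925316, 'cy': 195.74729042841517, 'eye': array([0.37987842, 0.03684922, 1.18559858]), 'rotation': array([ 0.03618348, -0.0330398 , -0.70589429,  0.70662039])}
```

View pics/top0.png

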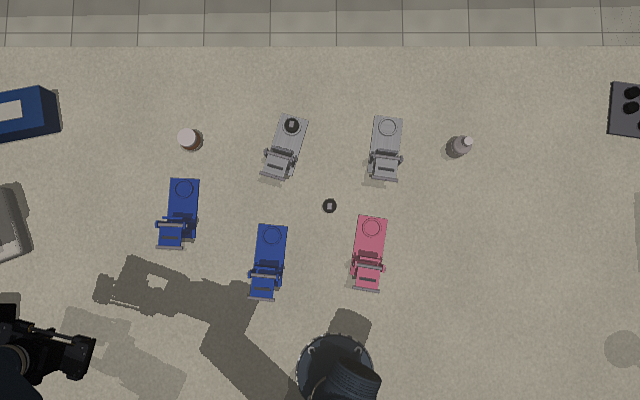

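View pics/scene0.png

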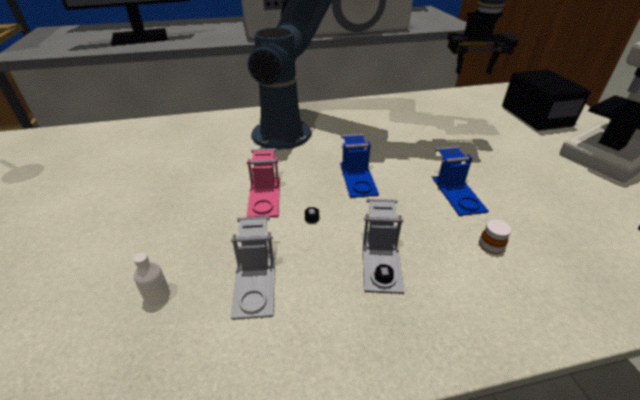

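The top view shows two grey stations: one at (285,145) with a black puck in its nest (291,125), and one at (386,148) with an empty nest. The blue ones (178,213) and (268,262) and the pink one (369,253) are look-alikes. Station_a is the grey one at (285,145), because it's aluminium and holds the specimen. The loose puck at (330,205) is the spare. I'll confirm this with an enlarged crop and ray casts.

```bash
cat > h.py <<'E'
import numpy as np,cv2
from scipy.spatial.transform import Rotation as R
def ray(c,u,v):
    d=R.from_quat(c["rotation"]).apply([(u-c["cx"])/c["fx"],-(v-c["cy"])/c["fy"],-1]);return c["eye"],d
def onz(c,u,v,z):
    e,d=ray(c,u,v);return e+d*(z-e[2])/d[2]
def proj(c,p):
    q=R.from_quat(c["rotation"]).inv().apply(np.asarray(p)-c["eye"]);return np.array([c["cx"]-c["fx"]*q[0]/q[2],c["cy"]+c["fy"]*q[1]/q[2]])
E
python3 - <<'E'
from rig import cams
from h import *
c=cams.camera("top");s=cams.camera("scene")
a=cv2.resize(c["pixels"][100:190,250:330],None,fx=5,fy=5,interpolation=2)[:,:,::-1]
b=cv2.resize(s["pixels"][190:300,350:420],None,fx=5,fy=5,interpolation=2)[:,:,::-1]
b=b[:550]
h=np.zeros((560,760,3),np.uint8);h[:450,:400]=a;h[:550,405:755]=b
cv2.imwrite("pics/crop.png",h)
E
```

```text
(no output)
```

View pics/crop.png

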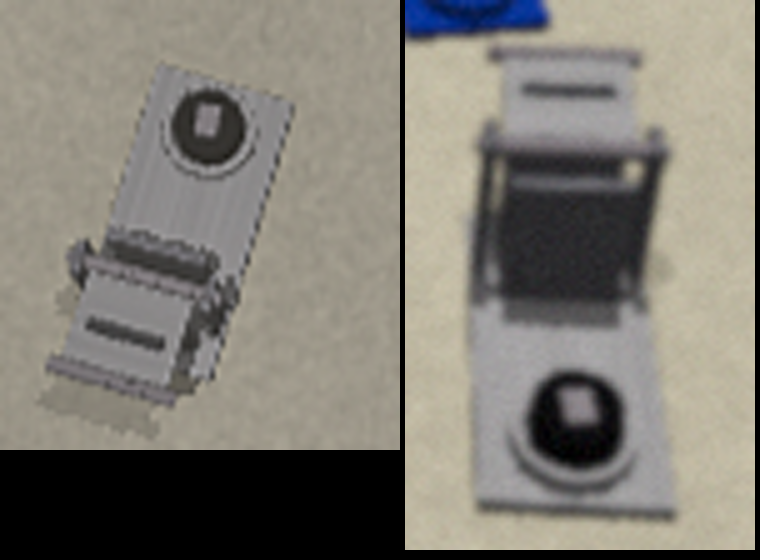

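The crop confirms it: the grey station with the black puck in its nest, paddle towards the robot, strip face up. Now to measure it.

```bash
python3 - <<'E'
from rig import cams
from h import *
c=cams.camera("top");s=cams.camera("scene")
np.set_printoptions(precision=4,suppress=True)
def tri(p,q):
    e,d=ray(c,*p);f,g=ray(s,*q);A=np.stack([d,-g],1);t=np.linalg.lstsq(A,f-e,rcond=None)[0]
    x,y=e+d*t[0],f+g*t[1];return (x+y)/2,np.linalg.norm(x-y)
B=(272.5,176.2);S=(291.6,125.4);P=(279,155.4)
# station: specimen + base far edge mid + pivot
print("bar tri",tri(B,(381.8,201.5)))
print("piv tri",tri(P,(383.3,219.6)), onz(c,*P,.085),onz(s,383.3,219.6,.085))
sp=onz(c,*S,.034);print("spec",sp,onz(s,384.4,272.4,.034),tri(S,(384.4,272.4)))
for l in[(260,172.4),(285,180)]:print("bar end",onz(c,*l,.088))
for l in[(282,113),(308.6,120.6)]:print("base far",onz(c,*l,.008))
for l in[(265,151.4),(293,159.4)]:print("rod",onz(c,*l,.085))
E
```

```text
bar tri (array([0.5407, 0.1694, 0.089 ]), np.float64(0.0006509213009183658))
piv tri (array([0.5983, 0.1525, 0.0855]), np.float64(0.00013026734945192596)) [0.5984 0.1526 0.085 ] [0.5977 0.1526 0.085 ]
spec [0.6959 0.1227 0.034 ] [0.7026 0.1216 0.034 ] (array([0.6978, 0.1236, 0.0278]), np.float64(0.0009508549207633277))
bar end [0.5511 0.2032 0.088 ]
bar end [0.5304 0.1353 0.088 ]
base far [0.7404 0.1532 0.008 ]
base far [0.7175 0.0748 0.008 ]
rod [0.6094 0.1909 0.085 ]
rod [0.5873 0.1143 0.085 ]
```

Station_a: pivot at (0.598, 0.1525), yaw about -0.287 rad, and the bar at x_s = -60 mm, z = 0.089. The tool can't tilt, so I'll press the closed fingertips lightly on the bar from the robot's side and roll it up by friction. After that I'll push it over and press it down.

Call:
carry_out:
  steps:
    - [[3.2, -3.9, 0], -2.6, 1]
    - [[3.2, -3.9, 0], 0, 1]
    - [[3.2, -3.9, 0], 0, 1]
    - [[3.2, -3.9, 0], 0, 1]
    - [[3.2, -3.9, 0], 0, 1]
    - [[3.2, -3.9, 0], 0, 1]
    - [[3.2, -3.9, 0], 0, 1]
    - [[3.2, -3.9, 0], 0, 1]
    - [[3.2, -3.9, 0], 0, 1]
    - [[3.2, -3.9, 0], 0, 1]
  squeeze: 5

```text
time: 1.3
position: [0.4628, 0.2208, 0.2452]
tool_rot: [0.797, 0.604, 0.004, -0.001]
ft_force: [0.4, 0.9, -0.8]
grip_width: 0.0152
```

Call:
carry_out:
  steps:
    - [[2.0, -2.0, 0], 0, 1]
    - [[2.0, -2.0, 0], -0.7, 1]
    - [[0, 0, -3], 0, 1]
    - [[0, 0, -3], 0, 1]
    - [[0, 0, -3], 0, 1]
    - [[0, 0, -3], 0, 1]
    - [[0, 0, -2], 0, 1]
    - [[0, 0, -1.5], 0, 1]
    - [[0, 0, -0.5], 0, 1]
    - [[0, 0, 0], 0, 1]

```text
time: 2.3
position: [0.5142, 0.1712, 0.0822]
tool_rot: [0.804, 0.594, 0.01, 0.003]
ft_force: [1.1, 0.4, 0.5]
grip_width: 0.0007
```

```bash
cat > st.py <<'E'
from rig import robot
from h import *
np.set_printoptions(precision=4,suppress=True)
O=np.array([.5983,.1525]);yaw=-.287;ex=np.array([np.cos(yaw),np.sin(yaw)]);ey=np.array([-ex[1],ex[0]])
o=robot.get_obs();d=o["position"][:2]-O
print("t",o["time"],"xs %.4f ys %.4f tip %.4f"%(d@ex,d@ey,o["position"][2]-.022),"F_x %.2f F_y %.2f F_z %.2f"%(o["ft_force"][:2]@ex,o["ft_force"][:2]@ey,o["ft_force"][2]),"w",o["grip_width"],"yaw",np.degrees(R.from_quat(o["tool_rot"]).as_matrix()[:2,0]@[0,1]))
E
python3 st.py; python3 - <<'E'
from rig import cams
import cv2
s=cams.camera("scene")["pixels"][130:300,310:450,::-1]
cv2.imwrite("pics/s1.png",cv2.resize(s,None,fx=3.5,fy=3.5,interpolation=2))
E
```

```text
t 2.3 xs -0.0860 ys -0.0059 tip 0.0602 F_x 0.93 F_y 0.70 F_z 0.50 w 0.0006732336553541183 yaw 54.75415909479761
```

View pics/s1.png

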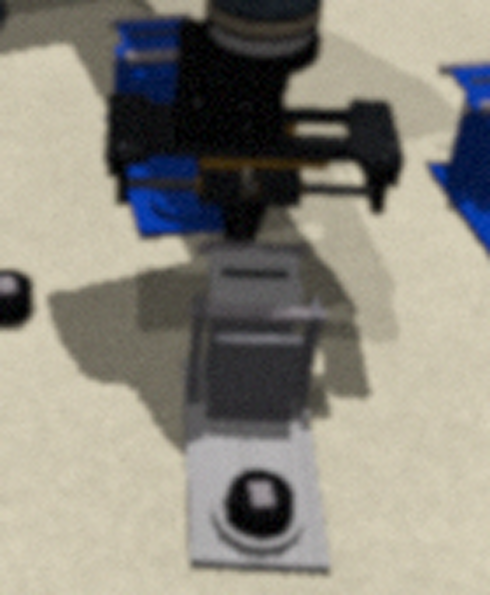

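The fingertips are centred behind the bar and the gripper body is clear of everything. I'll inch forward to contact.

Call:
carry_out:
  steps:
    - [[0.5, 0, 0], 0, 1]
    - [[0.2, 0.05, 0], 0, 1]
    - [[0.2, -0.05, 0], 0, 1]
    - [[0.2, -0.05, 0], 0, 1]
    - [[0.0, 0.0, 0], 0, 1]

```text
time: 2.85
position: [0.5241, 0.1718, 0.0852]
tool_rot: [0.804, 0.594, 0.009, 0.002]
ft_force: [-0.6, -0.3, 0.0]
grip_width: 0.0003
```

```bash
python3 st.py
```

```text
t 2.85 xs -0.0766 ys -0.0024 tip 0.0632 F_x -0.46 F_y -0.46 F_z 0.02 w 0.0002913542423681769 yaw 54.75684237266053
```

Call:
carry_out:
  steps:
    - [[0.15, -0.04, 0], 0, 1]
    - [[0.15, -0.04, 0], 0, 1]
    - [[0.15, -0.04, 0], 0, 1]

```text
time: 3.15
position: [0.5243, 0.1716, 0.0849]
tool_rot: [0.804, 0.594, 0.006, -0.002]
ft_force: [-4.6, 2.6, 1.3]
grip_width: 0.0006
```

```bash
python3 st.py
```

```text
t 3.15 xs -0.0764 ys -0.0026 tip 0.0629 F_x -5.19 F_y 1.22 F_z 1.32 w 0.0005837126660787847 yaw 54.753083758860086
```

Contact at about 5 N. Next I roll it up with small rows.

Call:
carry_out:
  steps:
    - [[0.15, -0.04, 0.3], 0, 1]
    - [[0.15, -0.04, 0.3], 0, 1]
    - [[0.15, -0.04, 0.3], 0, 1]

```text
time: 3.45
position: [0.5253, 0.1713, 0.0932]
tool_rot: [0.804, 0.594, 0.003, -0.004]
ft_force: [-4.3, 2.9, -0.0]
grip_width: 0.0005
```

```bash
python3 st.py
```

```text
t 3.45 xs -0.0753 ys -0.0026 tip 0.0712 F_x -4.91 F_y 1.55 F_z -0.04 w 0.0004626946133402745 yaw 54.752656908678006
```

It is following the arc: 1.1 mm forward for 8 mm up. Continuing.

Call:
carry_out:
  steps:
    - [[0.2, -0.06, 0.3], 0, 1]
    - [[0.2, -0.06, 0.3], 0, 1]
    - [[0.2, -0.06, 0.3], 0, 1]
    - [[0.22, -0.06, 0.3], 0, 1]
    - [[0.22, -0.06, 0.3], 0, 1]

```text
time: 3.95
position: [0.5301, 0.17, 0.1088]
tool_rot: [0.805, 0.594, -0.002, -0.009]
ft_force: [-3.7, 2.5, 0.7]
grip_width: 0.0007
```

```bash
python3 st.py
```

```text
t 3.95 xs -0.0704 ys -0.0026 tip 0.0868 F_x -4.24 F_y 1.36 F_z 0.69 w 0.0006631458698079528 yaw 54.74235717088081
```

Call:
carry_out:
  steps:
    - [[0.3, -0.09, 0.3], 0, 1]
    - [[0.3, -0.09, 0.3], 0, 1]
    - [[0.35, -0.1, 0.3], 0, 1]
    - [[0.35, -0.1, 0.3], 0, 1]
    - [[0.4, -0.12, 0.25], 0, 1]
    - [[0.4, -0.12, 0.25], 0, 1]
    - [[0.4, -0.12, 0.2], 0, 1]

```text
time: 4.65
position: [0.5463, 0.1653, 0.1315]
tool_rot: [0.805, 0.593, -0.009, -0.017]
ft_force: [-5.3, 2.8, 4.7]
grip_width: 0.0002
```

```bash
python3 st.py
```

```text
t 4.65 xs -0.0535 ys -0.0025 tip 0.1095 F_x -5.85 F_y 1.16 F_z 4.69 w 0.0002337868938800218 yaw 54.72930960806196
```

Call:
carry_out:
  steps:
    - [[0.5, -0.15, 0.3], 0, 1]
    - [[0.5, -0.15, 0.3], 0, 1]
    - [[0.5, -0.15, 0.25], 0, 1]
    - [[0.5, -0.15, 0.2], 0, 1]
    - [[0.5, -0.15, 0.2], 0, 1]
    - [[0.5, -0.15, 0.15], 0, 1]
    - [[0.5, -0.15, 0.1], 0, 1]

```text
time: 5.35
position: [0.5874, 0.1528, 0.1499]
tool_rot: [0.805, 0.593, -0.005, -0.014]
ft_force: [-0.6, -0.1, -0.3]
grip_width: 0.0005
```

```bash
python3 st.py;python3 - <<'E'
from rig import cams
import cv2
s=cams.camera("scene")["pixels"][100:300,300:460,::-1]
cv2.imwrite("pics/s2.png",cv2.resize(s,None,fx=3,fy=3,interpolation=2))
E
```

```text
t 5.35 xs -0.0105 ys -0.0028 tip 0.1279 F_x -0.52 F_y -0.24 F_z -0.25 w 0.0005081496088571298 yaw 54.72233799560418
```

View pics/s2.png

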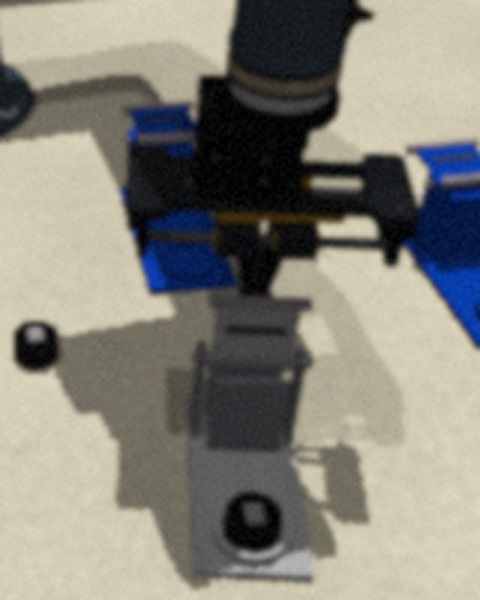

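```bash
python3 - <<'E'
from rig import cams
from h import *
s=cams.camera("scene")
O=np.array([.5983,.1525,.085]);y=-.287;ex=np.array([np.cos(y),np.sin(y),0]);ey=np.array([-ex[1],ex[0],0]);ez=np.array([0,0,1])
for th in np.arange(0,3.2,.2):
    b=O-.06*np.cos(th)*ex+.06*np.sin(th)*ez
    print(round(th,1),proj(s,b+.036*ey).round(1),proj(s,b-.036*ey).round(1))
p=O-.0105*ex;p[2]=.128;print(proj(s,p))
cv2.imwrite("pics/s3.png",cv2.resize(s["pixels"][180:240,340:430,::-1],None,fx=8,fy=8,interpolation=2))
E
```

```text
0.0 [396.8 203.4] [366.4 202.2]
0.2 [397.5 199.9] [366.8 198.7]
0.4 [398.3 197. ] [367.2 195.8]
0.6 [399.1 195. ] [367.7 193.8]
0.8 [400. 194.] [368.1 192.7]
1.0 [400.9 193.9] [368.5 192.7]
1.2 [401.8 195. ] [368.9 193.7]
1.4 [402.6 197.1] [369.3 195.8]
1.6 [403.3 200.3] [369.5 199. ]
1.8 [403.8 204.4] [369.7 203.1]
2.0 [404.2 209.3] [369.8 207.9]
2.2 [404.3 214.7] [369.7 213.3]
2.4 [404.3 220.4] [369.6 218.9]
2.6 [404.  226.1] [369.4 224.6]
2.8 [403.6 231.6] [369. 230.]
3.0 [403.  236.5] [368.7 235. ]
[385.05487146 202.11244669]
```

View pics/s3.png

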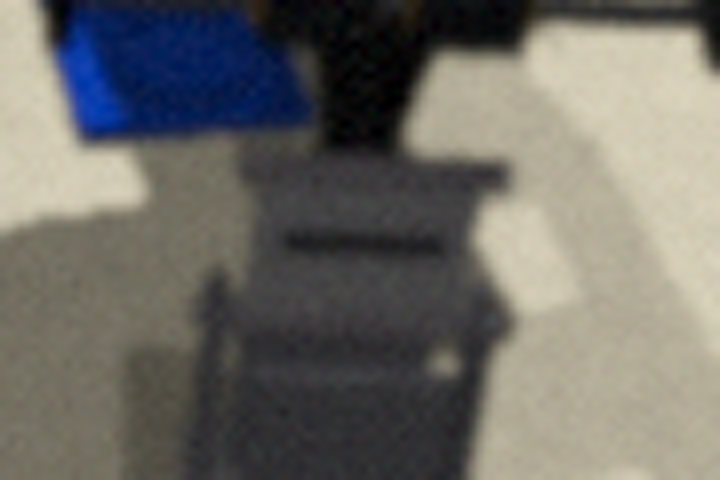

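The bar is at pixels (370.6,200.6)–(402.7,202), which matches an angle of about 1.65 rad. The paddle is upright with the finger just behind it, so I keep pushing over.

Call:
carry_out:
  steps:
    - [[0.5, -0.15, 0], 0, 1]
    - [[0.5, -0.15, 0], 0, 1]
    - [[0.5, -0.15, 0], 0, 1]
    - [[0.5, -0.15, 0], 0, 1]
    - [[0.5, -0.15, 0], 0, 1]
    - [[0.5, -0.15, 0], 0, 1]
    - [[0.5, -0.15, -0.1], 0, 1]

```text
time: 6.15
position: [0.6241, 0.1416, 0.1482]
tool_rot: [0.805, 0.593, -0.006, -0.015]
ft_force: [-1.9, 0.0, -2.0]
grip_width: 0.0002
```

```bash
python3 st.py
```

```text
t 6.15 xs 0.0278 ys -0.0031 tip 0.1262 F_x -1.85 F_y -0.51 F_z -1.98 w 0.00022927862641639214 yaw 54.72576455270902
```

Call:
carry_out:
  steps:
    - [[0.4, -0.12, -0.3], 0, 1]
    - [[0.4, -0.12, -0.3], 0, 1]
    - [[0.4, -0.12, -0.4], 0, 1]
    - [[0.4, -0.12, -0.4], 0, 1]
    - [[0.3, -0.09, -0.4], 0, 1]
    - [[0.2, -0.06, -0.4], 0, 1]

```text
time: 6.75
position: [0.649, 0.1343, 0.1249]
tool_rot: [0.805, 0.593, -0.005, -0.013]
ft_force: [-0.7, 0.5, -0.3]
grip_width: 0.0003
```

```bash
python3 st.py
```

```text
t 6.75 xs 0.0538 ys -0.0031 tip 0.1029 F_x -0.80 F_y 0.32 F_z -0.31 w 0.0002635350303291979 yaw 54.72099974555342
```

Call:
carry_out:
  steps:
    - [[0, 0, -0.3], 0, 1]
    - [[0, 0, -0.3], 0, 1]
    - [[0, 0, -0.2], 0, 1]
    - [[0, 0, -0.2], 0, 1]
    - [[0, 0, -0.15], 0, 1]

```text
time: 7.25
position: [0.6504, 0.1339, 0.1125]
tool_rot: [0.805, 0.593, -0.004, -0.012]
ft_force: [-0.3, -1.3, 0.9]
grip_width: 0.0004
```

```bash
python3 st.py
```

```text
t 7.25 xs 0.0553 ys -0.0031 tip 0.0905 F_x 0.10 F_y -1.37 F_z 0.89 w 0.0003734717910152149 yaw 54.719424854652154
```

Call:
carry_out:
  steps:
    - [[0, 0, -0.15], 0, 1]
    - [[0, 0, -0.15], 0, 1]
    - [[0, 0, -0.2], 0, 1]

```text
time: 7.55
position: [0.6506, 0.134, 0.112]
tool_rot: [0.805, 0.593, -0.003, -0.012]
ft_force: [-3.4, 0.6, 10.9]
grip_width: 0.0002
```

```bash
python3 st.py
```

```text
t 7.55 xs 0.0554 ys -0.0030 tip 0.0900 F_x -3.44 F_y -0.43 F_z 10.86 w 0.0001809124947069137 yaw 54.733380483498536
```

Stopped at tip height 0.090 with 11 N pushing up, which is exactly the bar top when level. So it's on the stop. Now up and clear, keeping the gripper out of the camera views.

Call:
carry_out:
  steps:
    - [[0, 0, 0.5], 0, 1]
    - [[0, 0, 2], 0, 1]
    - [[0, 0, 4], 0, 1]
    - [[0, 0, 4], 0, 1]
    - [[0, 0, 2], 0, 1]
    - [[-4, 0, 0], 0, 1]
    - [[-4, 0, 0], 0, 1]
    - [[-4, 2, 0], 0, 1]
    - [[-4, 4, 0], 0, 1]
    - [[-2, 4, 0], 0, 1]

```text
time: 8.55
position: [0.4704, 0.2274, 0.2426]
tool_rot: [0.808, 0.59, -0.002, -0.01]
ft_force: [0.5, 0.0, -1.5]
grip_width: 0.0004
```

Call:
carry_out:
  steps:
    - [[-2, 4, 0], 0, 1]
    - [[-2, 4, 0], 0, 1]
    - [[-2, 4, 0], 0, 1]
    - [[0, 0, 0], 0, 1]
    - [[0, 0, 0], 0, 1]

```text
time: 9.05
position: [0.4021, 0.3554, 0.2437]
tool_rot: [0.806, 0.592, -0.002, -0.011]
ft_force: [0.5, -0.4, -0.0]
grip_width: 0.0009
```

```bash
python3 st.py; python3 - <<'E'
from rig import cams
from h import *
s=cams.camera("scene");c=cams.camera("top")
old={n:cv2.imread(f"pics/{n}0.png") for n in("scene","top")}
h=np.zeros((600,790,3),np.uint8)
h[:320,:]=cv2.resize(c["pixels"][100:230,160:480,::-1],(790,320))
h[325:600,:400]=cv2.resize(s["pixels"][190:300,350:510,::-1],(400,275))
h[325:600,405:790]=cv2.resize(s["pixels"][190:320,130:312,::-1],(385,275))
cv2.imwrite("pics/end.png",h)
E
```

```text
t 9.05 xs -0.2456 ys 0.1391 tip 0.2217 F_x 0.64 F_y -0.26 F_z -0.02 w 0.000882124849039646 yaw 54.685825981273
```

View pics/end.png

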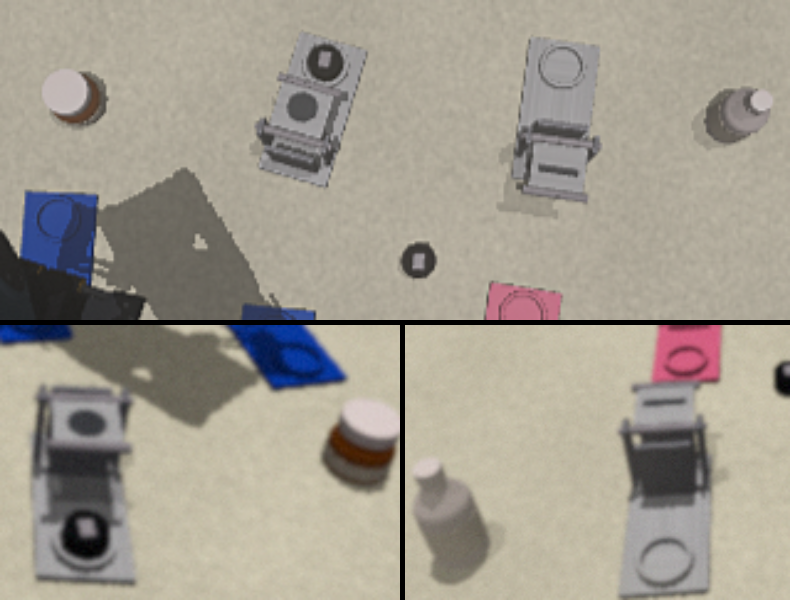

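The final picture shows station_a's paddle flat on the nest side with its disc up. Its bar ends are at scene pixels (368.8,237.6) and (402,239), matching about π. The specimen is in its nest, and station_b, the spare puck, the jar and the bottle look unmoved. Handing in.

```bash
python3 -c "
from rig import robot
print(robot.hand_in())"
```

```text
the job is handed in; nothing more can be done
None
```

The specimen station's paddle is flipped over and lies flat on the nest side with its round disc up. I handed the job in at about 9 s of robot time, with the gripper well clear.

- **How:** I lifted the bar with the closed fingertips by a light push from the robot's side. The tool can't tilt, so friction raised it. I then pushed it past upright and pressed it down onto its stop. Forces I read were about 6 N or less while lifting and pushing, and about 11 N for the last press.
- **Paddle:** while pressing, the fingertips stopped at 90 mm, the height of the bar top when level. In the last picture the bar is where a fully flipped paddle should show it, to within about a pixel.
- **Everything else:** the specimen is still in its nest, and station_b's paddle, the spare puck, the jar and the bottle look unmoved. I judged this by eye and did not measure it.
- **Disagreed:** partway through, one picture looked as if the paddle had dropped back. Working out the bar's position from the image showed it was upright. The tool also drifted to about 2° of tilt while lifting, with no visible effect.

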